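Latch the two-part mould box

TASK

The two-part metal mould box on the table is still unlatched. Swing the wire claw of its draw latch over and down behind the keeper hook on the other half, then swing the lever back and all the way down, past its dead centre, so that the latch draws the halves together and stays shut by itself. Leave the ring cutters and the piping nozzle beside the box where they are.

Things in the scene. Friction and masses are not known exactly. Their poses are not given: they have to be found in the camera images.
- mould_box: Two-part metal mould box, fixed to the table: base 250 x 140 mm, two aluminium halves with a gap across the middle, flat top 50 mm above the table. Origin on the table under its centre; z up, x along the latch from lever to keeper, y across. The lever's hinge axis (along y) is at x = -30, z = 62 mm; on the other half, the keeper.
- keeper (a point): Small steel hook, 26 mm wide, 19 mm high, on the top of the sliding half, its 7 mm lip pointing away from the lever. The point is the seat: where the centre of the claw's bar lies once hooked, close behind the keeper (side away from the lever), 4 mm above the box top. Same axes as the box; 35 mm from its centre along x while the halves are apart.
- claw_bar (a point): Centre of the crossbar (8 mm thick, 46 mm long, along y) of the wire claw, a U of steel wire. Its two side wires, 42 mm apart, straddle the lever and turn on a pin 96 mm from the bar, 36 mm from the lever's hinge. It starts within 20 degrees of upright.
- latch_claw (a joint): Angle of the claw against the lever, rad: 0.2 to 0.42 at the start, grows as it swings to the keeper. Light hinge friction (0.0095 N m) holds it near upright; past some 30 degrees it falls by itself and lies on the box top, its bar 15 to 35 mm beyond the seat and clear of the lip if the lever has not moved. Swinging the lever then pulls the bar under the lip.
- lever_end (a point): End of the lever's grip, a steel tongue 18 to 24 mm wide, 4 to 7 mm thick; 80 mm from the hinge. It starts upright, leaning a little to the keeper, and stays where it is left (friction 0.05 N m). Closing swings it up and away from the keeper by about 100 degrees until it lies level, its end 15 mm above the box top. Pushing the end takes up to 5 N.
- latch_lever (a joint): Lever angle, rad: 0.17 to 0.49 at the start (standing), grows as it closes, dead centre 1.96, stop 2.16 (fully closed). Seen from the hinge, the lever's end is at 0.93 rad + this value above the box's +x direction; the claw's pin at 1.05 rad + this value.
- mould_half (a joint): How far the sliding half, with the keeper, has been drawn towards the fixed half, m: 0 when apart (sprung open, 2 N per mm), about 0.004 when latched.
- ring_cutter_1: Plain steel ring cutter, 67 mm diameter, 28 mm high, standing on the table beside the box; origin under its centre. Bystander.
- ring_cutter_2: Smaller plain steel ring cutter, 53 mm diameter, 26 mm high, on the table at the box's other side; origin under its centre. Bystander.
- nozzle_3: Steel piping nozzle, a cone of 30 mm diameter and 40 mm height on the table beside the box; origin under its centre. Bystander.

How it is judged (in metres and radians):
On the way:
1. the claw's crossbar lies down behind the keeper while the lever still stands up (x of claw_bar in the frame of keeper between -0.004 and 0.05 m and z of claw_bar in the frame of keeper between -0.006 and 0.009 m and value of joint latch_lever below 1.2 rad), for 0.2 s.
At the end, for the whole second after the job is handed in: The lever is down past its dead centre (joint over 2.05 rad of 2.16), the claw's crossbar is seated behind the keeper (within 4 to 6 mm along the box, under 9 mm above the seat) and the sliding half has been drawn at least 2.5 mm towards the other (x of claw_bar in the frame of keeper between -0.004 and 0.006 m and z of claw_bar in the frame of keeper between -0.006 and 0.009 m and value of joint latch_lever above 2.05 rad and value of joint mould_half above 0.0025 m); the robot touches nothing.
It fails at once if a ring cutter or the piping nozzle is shifted by more than 30 mm (distance of any of ring_cutter_1, ring_cutter_2, nozzle_3 from where it was at the start of the episode above 0.03 m).
It also fails if it takes over 38 s, if anything falls off the work surface, if the arm or the gripper's body presses on something with over 40 N, if the wrist force passes 120 N, or if a joint passes its speed limit or range.

ROBOT

A 6-joint arm with a two-finger parallel gripper is mounted at the origin on a cart in front of the work surface, level with it; the furniture and walls round the work are solid. World frame = base frame: x ahead of the robot, y to its left, z up, the work surface at z = 0. Lengths are in mm, angles in degrees, forces in N, time in s.
With the tool pointing down it reaches from about 350 to 850 mm from the base axis. Payload 8.1 kg.
Tool frame: the origin (TCP) lies between the finger pads; the fingertips stand 17 mm ahead of it and the grasp point (between the pads) lies 2 mm behind it; z points along the fingers, y is the line along which they close (so a half turn about z gives the same grasp; the last joint's range is limited). The gripper opens to 85 mm and grips with 20 to 120 N. Pads are 22 mm wide; open, the fingers measure 114 mm over their backs; the gripper's body (76 mm by 85 mm) begins 54 mm behind the grasp point. The pads swing forward as they close: fully open they stand 13 mm farther back than shut.
Start: joints at [72.342, 7.471, 85.268, -0, 87.261, -4.893], TCP at [132.554, 585.179, 248.292] pointing down, gripper open.
Joint ranges: [-169.43, 169.43], [-51.17, 129.36], [1.28, 143.12], [-76.62, 256.62], [0, 156.53], [-152.29, 152.29]. Speed limits (degrees/s): [136.94, 136.94, 159.86, 180, 180, 180].

INTERFACE

Orientations are given as [roll, pitch, yaw] about the fixed x, y, z axes, in that order (R = Rz(yaw) Ry(pitch) Rx(roll)).
In Python, from bench import sense, snapshot, hand_in, trace, place_of gives the robot as it stands.
- The arm moves only by the shell command python3 -m handwheel 'ROWS' [FORCE]. ROWS is JSON, a list of rows, each a list of 7 numbers: the opening, from -1 (shut) to 1 (fully open), then the shift along the tool's x, y, z in cm, then the turn, a rotation vector about the tool's x, y, z in rad. A call has 1 to 12 rows; each row shifts and turns the commanded pose from where the row before left it, along the tool's axes as they then stand; what a row does not reach is not made up. A row lasts 1/12 s, in which the tool goes at most 41.7 mm and 7.16 degrees, less where a joint would pass 70% of its speed; a pose out of reach is approached as far as the arm can. A call with a gripper value outside its range is refused whole. The fingers move at their own pace and stop on an object; FORCE is the grip in N (left out, the last holds). Time passes only in rows, so rows that do not move let the fingers close. It gives the time, the measured TCP pose, the force, the opening and the grip force at its end, in the units of the state.
- sense(): the state, without advancing time (a new reading comes with each control period).
- snapshot(name): name is "side" or "top"; returns a dict with "image" (384x512x3 uint8, red, green, blue), "intrinsics" (3x3 intrinsics, pixels), "k1" (the pictures are not rectified: a ray, as slopes to the right and down, at radius r is drawn at 1 + k1 r^2 times it, then the intrinsics apply), "R" (3x3) and "t" (3): a world point X has camera coordinates R X + t. Camera axes: x right, y down, z forward; pixel columns grow to the right and rows downward; lengths in mm; the calibration is good to about 2 mm. A picture is of the moment at which its call begins. There is no depth.
- hand_in(): hands the job in; it is judged then, once.
Trained networks look in a picture, given as the dict that the camera call returned (one of the last four; its "shot" number tells which), for a name from the list of things; names that differ only in an ending like _2 or _b are one class to them, and where a whole thing is asked for, a point or a joint stands for the part that bears it (a point fixed in the world has none). Each returns a list of dicts, best first, with "conf" (0 to 1); they miss things now and then, are a little off and sometimes report something else, mostly with a low value. They report only what shows in the picture. A call takes as long as a camera call.
- trace(picture, query): "pixels" (384x512 bool, what is visible of it).
- place_of(picture, query): "location" ([x, y, z] in mm, in world coordinates, good to about 4 mm: a listed point, or the origin of a listed thing).
The state is a dict: "time": time; "joint_pos": joint angles; "qd": joint speeds; "joint_efforts": joint torques, N m; "tool_pos": TCP position; "tcp_rot": TCP orientation; "ft_force": force on the tool from outside, world axes, zero at the start; "wrist_torque": the same for the moment, N m; "finger_gap": finger opening in mm; "grip_force": force on a finger pad.
Only numpy, scipy, OpenCV 4.12 (cv2) and the standard library are available. Lean on these libraries where they do the work, as an engineer would, in place of code of your own. Each camera call takes 0.05 s, during which the arm holds its last target. There are 200 camera calls.

## Working session

There is one attempt and no reset: what is moved stays moved. The work goes in short steps, Python scripts to look and compute and a shell command to move; the robot and the scene stay as the last step left them, time stands still between calls to the robot, and variables do not carry over. Pictures are saved under pics/ and viewed, at most 10 in all, crops included, and the job is handed in when it is done.

```bash
mkdir -p pics; cat > h.py <<'E'
import numpy as np, cv2
from bench import sense, snapshot, hand_in, trace, place_of
def look(cams=("side","top"), names=("mould_box","keeper","claw_bar","lever_end")):
    out={}
    for c in cams:
        s=snapshot(c); out[c]=s
        for n in names:
            r=place_of(s,n)
            print(c,n,[(np.round(d["location"],1).tolist(),round(d["conf"],2)) for d in r[:3]])
    return out
def save(s,name): cv2.imwrite("pics/"+name,s["image"][:,:,::-1])
def proj(s,X):
    c=s["R"]@np.array(X,float)+s["t"]; u=c[:2]/c[2]; u=u*(1+s["k1"]*(u@u)); return (s["intrinsics"]@[u[0],u[1],1])[:2]
E
python3 - <<'E'
from h import *
o=look(names=("mould_box","keeper","claw_bar","lever_end","ring_cutter_1","nozzle_3"))
im=np.vstack([cv2.resize(o[c]["image"],(400,300)) for c in o]); 
cv2.imwrite("pics/a.png",im[:,:,::-1]); print(sense())
for c in o: print(c,-o[c]["R"].T@o[c]["t"])
E
```

```text
side mould_box [([512.1, 244.0, -0.6], 0.75)]
side keeper [([542.2, 234.2, 54.1], 0.59)]
side claw_bar [([490.7, 250.2, 196.9], 0.59)]
side lever_end [([508.3, 244.2, 135.6], 0.88)]
side ring_cutter_1 [([560.3, 354.5, -1.0], 0.76), ([442.6, 138.5, -2.3], 0.64)]
side nozzle_3 [([460.6, 369.6, 0.5], 0.64), ([506.5, 243.2, 136.9], 0.53)]
top mould_box [([509.1, 240.4, -4.1], 0.8)]
top keeper [([544.7, 235.0, 51.6], 0.87)]
top claw_bar [([491.2, 248.6, 192.2], 0.6)]
top lever_end [([513.1, 244.4, 133.9], 0.7)]
top ring_cutter_1 [([562.7, 355.7, 1.6], 0.58), ([443.3, 140.0, 0.2], 0.4)]
top nozzle_3 [([465.8, 374.1, -0.2], 0.59), ([513.0, 242.6, 137.6], 0.19)]
{'time': 0.7, 'joint_pos': array([ 7.23406440e+01,  7.46927168e+00,  8.52649461e+01,  8.88041883e-04,
        8.72607032e+01, -4.89355230e+00]), 'qd': array([ 0.08152156,  0.08714553, -0.03349361,  0.03211493, -0.15819699,
        0.11023401]), 'joint_efforts': array([-1.85963013e-04, -5.69145083e+01, -5.00751615e+01, -4.54515009e-05,
        1.04755465e-03,  1.65847956e-05]), 'tool_pos': array([132.56762686, 585.20457011, 248.33937678]), 'tcp_rot': array([ 1.79994864e+02, -4.50536063e-04,  1.67234154e+02]), 'ft_force': array([-0.91059026,  0.30263072, -0.43384217]), 'wrist_torque': array([ 0.00279636,  0.02069499, -0.03031231]), 'grip_force': 0.0, 'finger_gap': 85.09648257981311}
side [ 396.73777757 1093.539428    608.39289301]
top [523.29658037 262.5199662  995.72207524]
```

View pics/a.png

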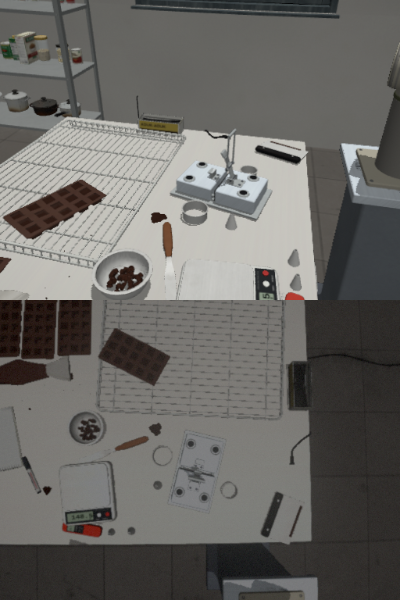

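The side view shows the box with the lever and claw upright near (228,155), a ring cutter at (194,212) and the nozzle at (231,220). The top view agrees, with the box at (197,470). Lever angle is about 0.25 rad and the claw is nearly vertical. I'll check the box yaw while making the first transfer.

```bash
python3 - <<'E'
from h import *
s=snapshot("top"); m=trace(s,"mould_box")[0]["pixels"].astype(np.uint8)
c=max(cv2.findContours(m,0,1)[0],key=cv2.contourArea)
K=s["intrinsics"]; p=cv2.undistortPoints(cv2.boxPoints(cv2.minAreaRect(c)).reshape(-1,1,2).astype(float),K,np.array([s["k1"],0,0,0.]))[:,0]
d=np.c_[p,np.ones(4)]@s["R"]; C=-s["R"].T@s["t"]; X=C+d*((8-C[2])/d[:,2])[:,None]
print(X.round(1), X.mean(0)); e=np.diff(X,axis=0); print(np.hypot(e[:,0],e[:,1]),np.degrees(np.arctan2(e[:,1],e[:,0])))
E
python3 -m handwheel '[[-1,-1.5,-1,0,0,0,0],[-1,-2.5,-1.5,0,0,0,0],[-1,-3.1,-2.1,0,0,0,0],[-1,-3.1,-2.1,0,0,0,0],[-1,-3.1,-2.1,0,0,0,0],[-1,-3.1,-2.1,0,0,0,0],[-1,-3.1,-2.1,0,0,0,0],[-1,-3,-2,0,0,0,0],[-1,-3,-2,0,0,0,0],[-1,-2,-1.5,0,0,0,0],[-1,-1,-1,0,0,0,0],[-1,0,0,0,0,0,0]]' 30
```

```text
[[403.4 341.4   8. ]
 [647.8 282.4   8. ]
 [614.2 144.3   8. ]
 [369.7 205.2   8. ]] [508.7916786  243.34338943   8.        ]
[251.35638067 142.04941575 251.97010947] [ -13.58865352 -103.65335858  166.02361659]
time: 1.8
tool_pos: [369.1, 329.8, 248.4]
tcp_rot: [-180.0, 0.0, 167.0]
ft_force: [-0.4, 0.2, -0.1]
finger_gap: 0.0
grip_force: 0.0
```

```bash

python3 -m handwheel '[[-1,-1.2,-0.6,0,0,0,0.014],[-1,-2.5,-1.3,0,0,0,0],[-1,-2.5,-1.3,0,0,0,0],[-1,-2.3,-1.2,0,0,0,0],[-1,-1.2,-0.6,0.3,0,0,0],[-1,0,0,1.2,0,0,0],[-1,0,0,1.5,0,0,0],[-1,0,0,1.5,0,0,0],[-1,0,0,1.1,0,0,0],[-1,0,0,0,0,0,0]]'
python3 - <<'E'
from h import *
o=look(names=("claw_bar","lever_end"))
s=o["side"]; x,y=map(int,proj(s,[509,243,120])); cr=s["image"][max(0,y-75):y+75,max(0,x-100):x+100]; cv2.imwrite("pics/b.png",cv2.resize(cr,(800,600),interpolation=2)[:,:,::-1])
E
```

```text
time: 2.63
tool_pos: [447.6, 261.0, 188.6]
tcp_rot: [-179.8, -0.3, 166.5]
ft_force: [-1.1, -0.6, -0.2]
finger_gap: 0.3
grip_force: 0.0
side claw_bar [([486.6, 251.6, 199.5], 0.58)]
side lever_end [([509.4, 243.5, 136.5], 0.94)]
top claw_bar [([489.0, 247.1, 195.7], 0.38)]
top lever_end [([514.1, 244.5, 136.4], 0.55)]
```

View pics/b.png

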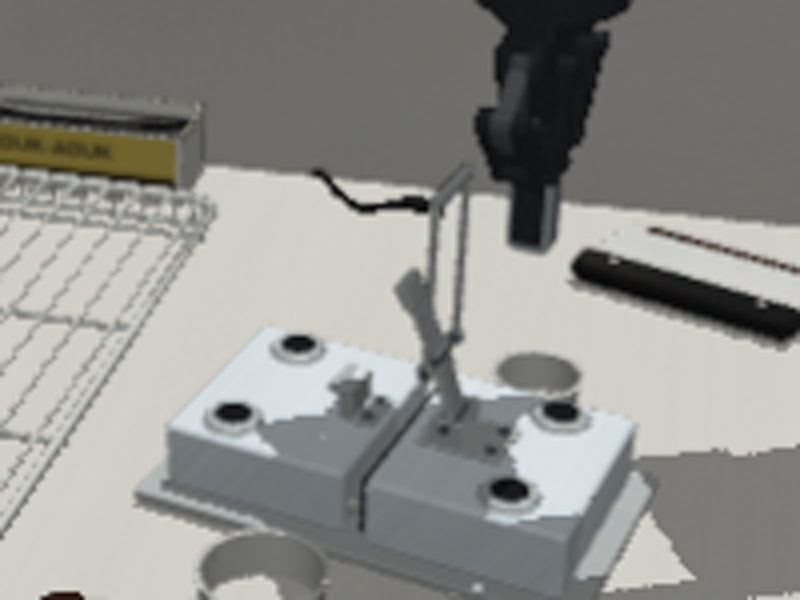

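The finger tip at (530,245) hangs behind the bar at (455,185), below its height and clear of the lever end. Next I push the bar toward the keeper.

```bash

python3 -m handwheel '[[-1,-0.8,0,0,0,0,0],[-1,-1,0,0,0,0,0],[-1,-0.7,0,0,0,0,0],[-1,-0.6,0,0,0,0,0],[-1,-0.6,0,0.1,0,0,0],[-1,-0.6,0,0.1,0,0,0],[-1,-0.6,0,0.1,0,0,0],[-1,-0.6,0,0.1,0,0,0],[-1,-0.6,0,0.1,0,0,0],[-1,-0.6,0,0.1,0,0,0],[-1,-0.6,0,0.1,0,0,0],[-1,-0.6,0,0.1,0,0,0]]'
python3 -m handwheel '[[-1,-0.6,0,0.1,0,0,0],[-1,-0.6,0,0.1,0,0,0],[-1,-0.5,0,0,0,0,0],[-1,0,0,0,0,0,0],[-1,0,0,0,0,0,0]]'
python3 - <<'E'
from h import *
o=look(names=("keeper","claw_bar","lever_end"))
s=o["side"]; x,y=map(int,proj(s,[509,243,120])); cr=s["image"][max(0,y-75):y+75,max(0,x-100):x+100]; cv2.imwrite("pics/c.png",cv2.resize(cr,(800,600),interpolation=2)[:,:,::-1])
E
```

```text
time: 3.93
tool_pos: [527.4, 242.1, 184.2]
tcp_rot: [-180.0, -0.0, 166.4]
ft_force: [1.0, 0.9, 0.2]
finger_gap: -0.1
grip_force: 0.0
time: 4.35
tool_pos: [543.6, 238.2, 182.2]
tcp_rot: [-180.0, -0.0, 166.4]
ft_force: [0.6, 0.6, -0.0]
finger_gap: 0.1
grip_force: 0.0
side keeper [([543.2, 234.6, 57.2], 0.68)]
side claw_bar [([573.4, 229.0, 59.9], 0.49), ([509.2, 244.9, 137.6], 0.18)]
side lever_end [([510.1, 242.4, 137.1], 0.61)]
top keeper []
top claw_bar []
top lever_end []
```

View pics/c.png

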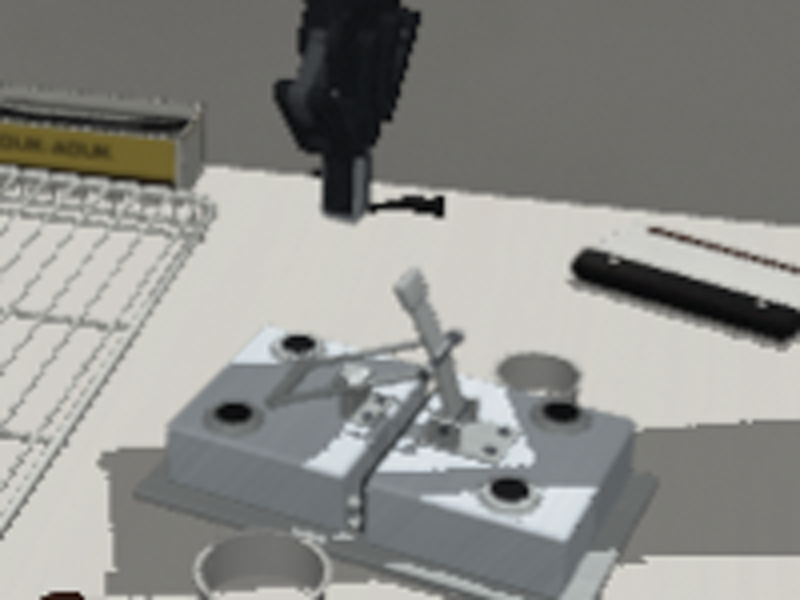

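The claw lies flat with its bar at (285,390), about 30 mm beyond the keeper at (355,380), and the lever still stands. Now I descend on the keeper side of the lever and swing it back.

```bash

python3 -m handwheel '[[-1,0,-0.1,0.5,0,0,0],[-1,0,-0.15,1,0,0,0],[-1,0,0,1,0,0,0],[-1,0,0,1,0,0,0],[-1,0,0,0.7,0,0,0],[-1,0,0,0.3,0,0,0],[-1,0.5,0,0,0,0,0],[-1,0.8,0,0,0,0,0],[-1,0.8,0,0,0,0,0],[-1,0.7,0,0,0,0,0],[-1,0.7,0,0,0,0,0],[-1,0.6,0,0,0,0,0]]'
python3 -m handwheel '[[-1,0.6,0,0,0,0,0],[-1,0.5,0,0,0,0,0],[-1,0,0,0,0,0,0],[-1,0,0,0,0,0,0]]'
python3 - <<'E'
from h import *
o=look(names=("keeper","claw_bar","lever_end"))
s=o["side"]; x,y=map(int,proj(s,[509,243,120])); cr=s["image"][max(0,y-75):y+75,max(0,x-100):x+100]; cv2.imwrite("pics/d.png",cv2.resize(cr,(800,600),interpolation=2)[:,:,::-1])
E
```

```text
time: 5.75
tool_pos: [502.5, 245.9, 138.1]
tcp_rot: [180.0, 0.1, 166.5]
ft_force: [0.9, -0.9, 0.6]
finger_gap: 0.1
grip_force: 0.6
time: 6.08
tool_pos: [491.8, 248.1, 137.1]
tcp_rot: [-180.0, -0.0, 166.5]
ft_force: [-0.2, 0.0, 0.3]
finger_gap: -0.0
grip_force: 0.0
side keeper [([538.5, 233.4, 56.4], 0.75)]
side claw_bar [([559.3, 234.7, 57.7], 0.66)]
side lever_end [([477.5, 251.2, 141.2], 0.73), ([558.7, 232.9, 58.4], 0.41)]
top keeper [([466.4, 377.2, 0.1], 0.62), ([541.6, 237.6, 52.8], 0.56)]
top claw_bar [([556.0, 227.9, 54.0], 0.61)]
top lever_end []
```

View pics/d.png

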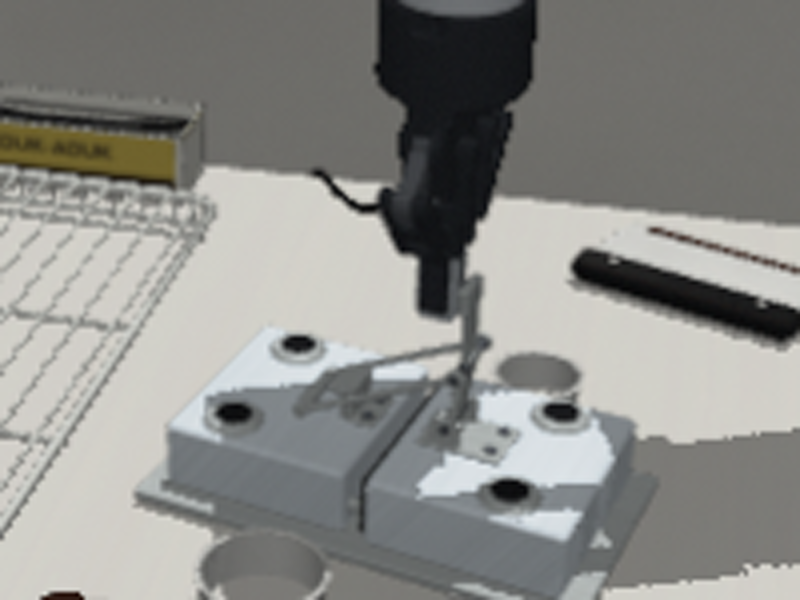

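The lever is upright at (470,330) against the finger and the bar is being drawn in. Continuing along the arc.

```bash

python3 -m handwheel '[[-1,0.6,0,0,0,0,0],[-1,0.6,0,0,0,0,0],[-1,0.6,0,0,0,0,0],[-1,0.6,0,0,0,0,0],[-1,0.6,0,0,0,0,0],[-1,0.5,0,0.3,0,0,0],[-1,0.5,0,0.3,0,0,0],[-1,0.4,0,0.4,0,0,0],[-1,0.4,0,0.4,0,0,0],[-1,0.4,0,0.4,0,0,0],[-1,0.3,0,0.5,0,0,0],[-1,0,0,0,0,0,0]]'
python3 - <<'E'
from h import *
o=look(names=("keeper","claw_bar","lever_end"))
s=o["side"]; x,y=map(int,proj(s,[509,243,120])); cr=s["image"][max(0,y-75):y+75,max(0,x-100):x+100]; cv2.imwrite("pics/e.png",cv2.resize(cr,(800,600),interpolation=2)[:,:,::-1])
E
```

```text
time: 7.48
tool_pos: [437.6, 260.8, 112.8]
tcp_rot: [-179.9, -0.1, 166.4]
ft_force: [-0.4, -0.4, 0.2]
finger_gap: 0.3
grip_force: 0.0
side keeper [([539.3, 234.8, 56.5], 0.71)]
side claw_bar [([539.8, 236.4, 56.0], 0.48)]
side lever_end [([510.8, 246.8, -0.9], 0.58), ([414.8, 262.3, 103.6], 0.56)]
top keeper [([538.9, 237.8, 48.9], 0.85)]
top claw_bar [([538.2, 235.2, 54.8], 0.43)]
top lever_end []
```

View pics/e.png

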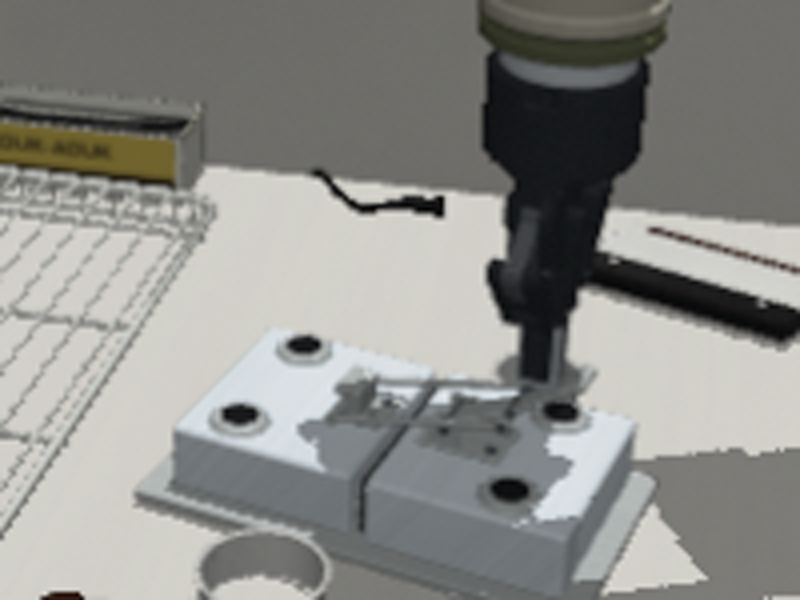

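The bar sits at the keeper (345,400) and the lever is at about 150°. Next I press it down through dead centre.

```bash

python3 -m handwheel '[[-1,0.2,0,0.4,0,0,0],[-1,0.2,0,0.4,0,0,0],[-1,0.2,0,0.4,0,0,0],[-1,0.2,0,0.4,0,0,0],[-1,0.1,0,0.4,0,0,0],[-1,0.1,0,0.3,0,0,0],[-1,0,0,0.2,0,0,0],[-1,0,0,0,0,0,0]]'
python3 -c "
from h import *
look(('side',))"
```

```text
time: 8.55
tool_pos: [428.4, 263.1, 88.4]
tcp_rot: [-179.9, -0.1, 166.4]
ft_force: [0.0, 0.1, -0.6]
finger_gap: 0.0
grip_force: 0.0
side mould_box [([510.4, 244.4, -2.6], 0.95)]
side keeper [([536.3, 236.2, 56.0], 0.79)]
side claw_bar [([536.9, 237.5, 57.8], 0.67)]
side lever_end [([399.4, 272.9, 74.2], 0.73)]
```

```bash

python3 -m handwheel '[[-1,0,0,0.1,0,0,0],[-1,0,0,0.1,0,0,0],[-1,0,0,0.1,0,0,0],[-1,0,0,0,0,0,0]]'
```

```text
time: 9.13
tool_pos: [429.0, 263.2, 86.0]
tcp_rot: [-180.0, -0.0, 166.4]
ft_force: [-0.8, -0.4, 0.1]
finger_gap: 0.2
grip_force: 0.0
```

```bash

python3 -m handwheel '[[-1,0,0,0.1,0,0,0],[-1,0,0,0.1,0,0,0],[-1,0,0,0,0,0,0]]'
```

```text
time: 9.38
tool_pos: [428.9, 263.2, 84.0]
tcp_rot: [-180.0, -0.0, 166.4]
ft_force: [-0.0, 0.7, -0.6]
finger_gap: -0.1
grip_force: 0.0
```

```bash

python3 -m handwheel '[[-1,0,0,0.1,0,0,0],[-1,0,0,0.1,0,0,0],[-1,0,0,0,0,0,0]]'; python3 -m handwheel '[[-1,0,0,0.05,0,0,0],[-1,0,0,0.05,0,0,0],[-1,0,0,0,0,0,0]]'
```

```text
time: 9.63
tool_pos: [429.0, 263.2, 82.0]
tcp_rot: [-180.0, -0.0, 166.4]
ft_force: [0.2, -0.2, -0.1]
finger_gap: 0.0
grip_force: 0.0
time: 9.88
tool_pos: [429.1, 263.3, 81.7]
tcp_rot: [-180.0, -0.0, 166.4]
ft_force: [-1.9, -2.0, 5.2]
finger_gap: 0.3
grip_force: 2.1
```

```bash

python3 -m handwheel '[[-1,0,0,0.05,0,0,0],[-1,0,0,0.05,0,0,0],[-1,0,0,0,0,0,0]]';python3 -m handwheel '[[-1,0,0,-0.5,0,0,0],[-1,0,0,-1.5,0,0,0],[-1,0,0,-3,0,0,0],[-1,0,0,-4,0,0,0],[-1,1,0,-3,0,0,0],[-1,2,0,-2,0,0,0],[-1,3,0,-1,0,0,0],[-1,3,0,0,0,0,0],[-1,3,0,0,0,0,0],[-1,0,0,0,0,0,0]]'
python3 - <<'E'
from h import *
o=look()
s=o["side"]; x,y=map(int,proj(s,[509,243,120])); cr=s["image"][max(0,y-75):y+75,max(0,x-100):x+100]; cv2.imwrite("pics/f.png",cv2.resize(cr,(800,600),interpolation=2)[:,:,::-1])
E
```

```text
time: 10.13
tool_pos: [429.2, 263.4, 81.4]
tcp_rot: [180.0, 0.0, 166.4]
ft_force: [-4.4, -3.0, 10.2]
finger_gap: -0.0
grip_force: 5.3
time: 10.97
tool_pos: [309.0, 292.5, 230.7]
tcp_rot: [179.9, -0.1, 166.6]
ft_force: [-0.1, -0.1, 0.0]
finger_gap: 0.4
grip_force: 0.0
side mould_box [([508.2, 245.5, -3.1], 0.75)]
side keeper [([539.9, 236.8, 57.0], 0.77)]
side claw_bar [([534.5, 237.5, 59.2], 0.52)]
side lever_end [([402.3, 271.9, 66.2], 0.67)]
top mould_box [([508.1, 243.8, -1.4], 0.63)]
top keeper [([536.4, 235.7, 52.1], 0.56), ([440.9, 140.7, -0.5], 0.21)]
top claw_bar [([537.5, 235.0, 56.6], 0.73)]
top lever_end [([405.9, 270.8, 66.0], 0.59)]
```

View pics/f.png

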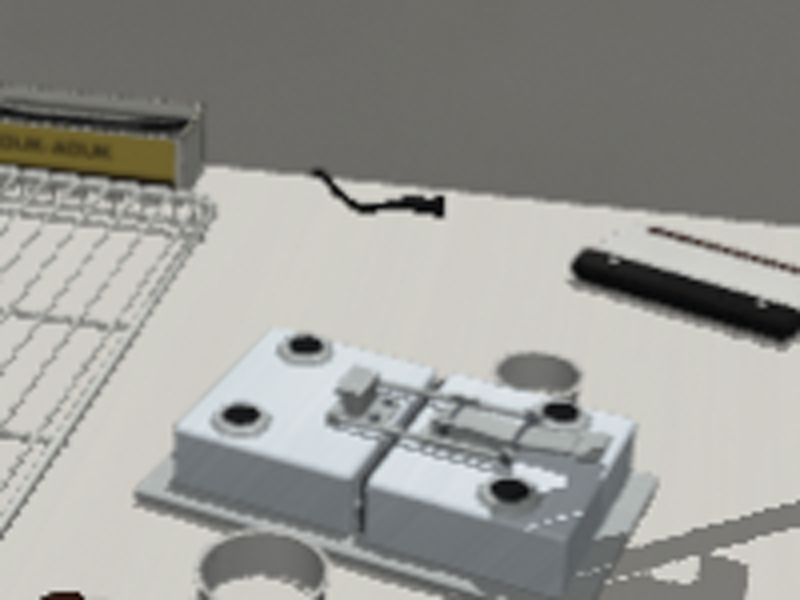

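The lever lies level from (450,420) to (605,440), with its end measured at z 66 mm as expected when closed. The bar is seated behind the keeper at (345,415), the gap has narrowed, and the arm is clear.

```bash
python3 -c "
from h import *
print(hand_in())"
```

```text
the job is handed in; nothing more can be done
None
```

The claw is hooked behind the keeper and the lever is down flat against its stop with the halves drawn together; the arm is clear, it stayed away from the ring cutters and nozzle, and I handed the job in at about 11 s, though no verdict was returned.

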